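# Lay the tea tray

### The arm

A 6-joint arm with a two-finger parallel gripper is mounted at the origin on a cart in front of the work surface, level with it; the furniture and walls round the work are solid. World frame = base frame: x ahead of the robot, y to its left, z up, the work surface at z = 0. Lengths are in m, angles in rad, forces in N, time in s.
With the tool pointing down it reaches from about 0.375 to 0.9 m from the base axis. Payload 3.1 kg.
Tool frame: the origin (TCP) lies at the centre of the arm's flange, where the gripper is bolted on; the fingertips stand robot.tip_extent ahead of it and the grasp point (between the pads) lies 164 mm ahead of it (robot.tip_extent is the distance from the TCP to the fingertips, in m); z points along the fingers, y is the line along which they close (so a half turn about z gives the same grasp; the last joint's range is limited). The gripper opens to 87 mm and grips with 3 to 60 N. Pads are 19 mm wide; open, the fingers measure 117 mm over their backs; the gripper's body (75 mm by 190 mm) begins 51 mm behind the grasp point.
Start: joints at [-1.335, 0.527, 1.433, -0, 1.181, -0.178], TCP at [0.252, -0.572, 0.405] pointing down, gripper open.
Joint ranges: [-3.08, 3.08], [-0.75, 2.2], [0.22, 2.44], [-1.43, 4.57], [0, 2.65], [-2.85, 2.85]. Speed limits (rad/s): [2.79, 2.79, 3.14, 3.14, 3.14, 3.14].

### API

Orientations are given as a unit quaternion [x, y, z, w].
In Python, from rig import get_obs, camera, hand_in, cut_out, robot gives the robot as it stands.
- The arm moves only by the tool step_arm, never from a script. Its argument "rows" is a list of rows, each a list of 6 numbers: the shift along the world's x, y, z in m, then the turn, a rotation vector about the world's x, y, z in degrees. A call has 1 to 12 rows; each row shifts and turns the commanded pose from where the row before left it; what a row does not reach is not made up. A row lasts 1/8 s, in which the tool goes at most 62.5 mm and 10.7 degrees, less where a joint would pass 70% of its speed; a pose out of reach is approached as far as the arm can. A call is refused whole if a number of a shift passes 0.0625 or a number of a turn 10.7, either way. A call with a gripper value outside its range is refused whole. "jaw" is the finger opening in m, from 0 to 0.087, set as the call begins (left out, the last holds). The fingers move at their own pace and stop on an object; "squeeze" is the grip in N (left out, the last holds). Time passes only in rows, so rows that do not move let the fingers close. It gives the time, the measured TCP pose, the force, the opening and the grip force at its end, in the units of the state.
- get_obs(): the state, without advancing time (a new reading comes with each control period).
- camera(name): name is "scene" or "top"; returns a dict with "pixels" (420x560x3 uint8, blue, green, red), "depth" (420x560 float32, m along the optical axis (not along the pixel's ray), 0 where there is no reading), "fov_y" (degrees; the focal length in pixels is half the picture's height over the tangent of half this angle, whatever the lens; pixels are square), "cx", "cy" (the principal point, pixels), "k1" (the pictures are not rectified: a ray, as slopes to the right and down, at radius r is drawn at 1 + k1 r^2 times it, then the intrinsics apply), "extrinsics" (4x4, takes a point from camera to world coordinates). Camera axes: x right, y up, looking along -z (the intrinsics and any distortion apply to the point x, -y, -z); pixel columns grow to the right and rows downward; lengths in m; the calibration is good to about 2 mm. A picture is of the moment at which its call begins.
- hand_in(): hands the job in; it is judged then, once.
Trained networks look in the newest picture that a camera, given by its name, has taken for a name from the list of things; names that differ only in an ending like _2 or _b are one class to them, and where a whole thing is asked for, a point or a joint stands for the part that bears it (a point fixed in the world has none). Each returns a list of dicts, best first, with "confidence" (0 to 1); they miss things now and then, are a little off and sometimes report something else, mostly with a low value. They report only what shows in the picture. A call takes as long as a camera call. They do not tell look-alikes from the thing itself.
- cut_out(label, camera): "region" (420x560 bool, what is visible of it) and "extent" ([centre column, centre row, width, height] in pixels, round what is visible of it).
The state is a dict: "time": time; "q": joint angles; "joint_velocities": joint speeds; "joint_torque": joint torques, N m; "position": TCP position; "tool_rot": TCP orientation; "ft_force": force on the tool from outside, world axes, zero at the start; "moment": the same for the moment, N m; "grip_width": finger opening in m; "grip_force": force on a finger pad.
Only numpy, scipy, OpenCV 4.12 (cv2) and the standard library are available. Lean on these libraries where they do the work, as an engineer would, in place of code of your own. Each camera call takes 0.05 s, during which the arm holds its last target. There are 200 camera calls.

### The job

Lay the tea tray: set the tea light in the holder in the middle of the warmer and then seat the teapot squarely on top of the warmer, its spout pointing to the back of the tray, away from the guest in front. Stand the tea bowl in the well of the saucer and the red-capped spice jar on the tray midway between the saucer and the warmer, in line with both. Lay the teaspoon on the tray squarely in front of the saucer, midway between the saucer's edge and the tray's front rim and parallel to that rim, either way round; leave everything upright, released and at rest.

Things in the scene. Friction and masses are not known exactly. Their poses are not given: they have to be found in the camera images.
- tray: Wooden tray with low rim and brass end handles, fixed, 240 mm deep (x) by 380 wide (y). Origin on the worktop at its centre; x points to the tray's back (roughly away from the robot), y to its left, z up. Floor top 8 mm above the origin; rim 10 mm thick, 20 mm high: the front rim's inner face is at x = -110 mm.
- warmer: Dark iron tea-light warmer fixed on the tray floor at its left or right end, 114 mm across, 62 high: dish, eight posts, top ring with a 94 mm opening, open from above. Origin at the centre of its underside (tray x = +45 mm), axes as the tray's. Inner floor 8 mm above the origin; the raised ring in its middle, 48 mm inside, 54 outside, 4 high, is the tea light's holder.
- saucer: White saucer fixed on the tray floor at the other end, its centre 192 to 208 mm from the warmer's (tray x = +45 mm too), 110 mm across, rim 13 mm high. Origin at the centre of its underside, axes as the tray's. Inner floor 5 mm above the origin; the raised ring on it, 52 mm inside, 3 mm high, is the well for the bowl's foot.
- tea_light: Loose tea light: aluminium cup 38 mm across and 16 mm high with white wax and a short wick, standing on the worktop. Origin at the centre of its underside, z up. Grip it across its sides.
- teapot: Loose dark iron teapot, 0.5 kg, belly 116 mm across, lid and bow handle fixed. Origin: centre of its underside, z up, x to the spout. Foot 84 mm across, 6 high, drops into the warmer's opening; the shoulder then rests on its ring, origin 56 mm above the warmer's. The bow's wooden grip, 56 mm along x, 12 thick, 18 high, is centred 128 mm above the origin (grip from above); lid knob ends at 84.
- teapot_spout (a point): The tip of the teapot's spout, 72 mm along x and 58 mm above the teapot's origin.
- tea_bowl: Loose white handleless tea bowl, 58 mm high, 60 mm across from 28 mm height to the rim (3.5 mm wall), with a foot 40 mm across. Origin at the centre of the foot's underside, z up. Grip it across its outside.
- spice_jar: Loose upright spice jar with a red cap, 45 mm across and 106 mm high. Origin at the centre of its underside, z up. Grip it across its sides.
- teaspoon: Loose metal teaspoon lying on the worktop, 130 mm long (its x), 26 mm wide at the bowl, 11 mm high. Origin at the middle of its length, on the underside; z up. Grip it across y near the origin, fingertips almost on the surface.
Mind the look-alikes: they are no part of the job. Leave any brown look-alike of the tea_light alone.

How it is judged:
On the way, in this order (a step that is already met when the one before it is completed fails the run):
1. the tea light stands in the warmer's holder, upright (horizontal distance between tea_light and warmer below 0.01 m and z of tea_light in the frame of warmer between 0.005 and 0.0105 m and angle between tea_light's own z axis and vertical below 0.08 rad and linear speed of tea_light below 0.03 m/s and angular speed of tea_light below 0.3 rad/s), for 0.2 s.
2. the teapot is seated on the warmer over the tea light (horizontal distance between each of tea_light, teapot and warmer below 0.01 m and z of tea_light in the frame of warmer between 0.005 and 0.0105 m and angle between tea_light's own z axis and vertical below 0.08 rad and z of teapot in the frame of warmer between 0.052 and 0.0595 m and angle between teapot's own z axis and vertical below 0.06 rad and x of teapot_spout in the frame of warmer above 0.048 m and linear speed of teapot below 0.03 m/s and angular speed of teapot below 0.3 rad/s), for 0.2 s.
At the end, for the whole second after the job is handed in: Light, pot (level, spout within 45 deg of back) and bowl (level) within 10 mm of the centres of holder, warmer, saucer; jar upright on tray, within 14 mm of the saucer's line, 83-117 mm from saucer and warmer; spoon flat, 91-119 mm before saucer, 18 mm sideways, 0.2 rad; all still, released (all of step 2 and horizontal distance between tea_bowl and saucer below 0.01 m and z of tea_bowl in the frame of saucer between 0.002 and 0.0075 m and angle between tea_bowl's own z axis and vertical below 0.06 rad and x of spice_jar in the frame of saucer between -0.014 and 0.014 m and horizontal distance between spice_jar and saucer between 0.083 and 0.117 m and horizontal distance between spice_jar and warmer between 0.083 and 0.117 m and angle between spice_jar's own z axis and vertical below 0.08 rad and z of spice_jar in the frame of tray between 0.004 and 0.012 m and x of teaspoon in the frame of saucer between -0.119 and -0.091 m and y of teaspoon in the frame of saucer between -0.018 and 0.018 m and angle between the x axis of teaspoon and the y axis of tray, either way round below 0.2 rad and z of teaspoon in the frame of tray between 0.004 and 0.013 m and angle between teaspoon's own z axis and vertical below 0.15 rad and linear speed of each of tea_light, tea_bowl, spice_jar, teaspoon below 0.03 m/s and angular speed of each of tea_light, tea_bowl, spice_jar, teaspoon below 0.3 rad/s); the robot touches nothing.
It also fails if it takes over 144 s, if anything falls off the work surface, if the arm or the gripper's body presses on something with over 40 N, if the wrist force passes 120 N, or if a joint passes its speed limit or range.

## Working session

There is one attempt and no reset: what is moved stays moved. The work goes in short steps, Python scripts to look and compute and a tool call to move; the robot and the scene stay as the last step left them, time stands still between calls to the robot, and variables do not carry over. Pictures are saved under pics/ and viewed, at most 14 in all, crops included, and the job is handed in when it is done.

Besides the shell and the picture viewer there is one more tool, called after "Call:" as name(argument=value, ...) on one line, values as JSON. step_arm: Moves the arm, as the interface text tells. Its arguments: {"type":"object","properties":{"rows":{"type":"array"},"jaw":{"type":"number"},"squeeze":{"type":"number"}},"required":["rows"]}

```bash
mkdir -p pics; ls; cat > h.py <<'E'
import numpy as np, cv2
from rig import get_obs, camera, hand_in, cut_out, robot
def cloud(c):
    "world xyz per pixel"
    h,w=c["depth"].shape; f=h/2/np.tan(np.radians(c["fov_y"])/2)
    v,u=np.mgrid[0:h,0:w].astype(float)
    K=np.array([[f,0,c["cx"]],[0,f,c["cy"]],[0,0,1]])
    p=cv2.undistortPoints(np.stack([u.ravel(),v.ravel()],1)[:,None],K,np.array([c["k1"],0,0,0,0.]))[:,0].reshape(h,w,2)
    d=c["depth"].astype(float)
    P=np.stack([p[...,0]*d,-p[...,1]*d,-d],-1)
    E=np.array(c["extrinsics"]); W=P@E[:3,:3].T+E[:3,3]
    W[d<=0]=np.nan
    return W
E
python3 - <<'E'
from h import *
print(robot.tip_extent, get_obs())
for n in("scene","top"):
    c=camera(n); cv2.imwrite(f"pics/{n}0.png",c["pixels"]); W=cloud(c); np.save(n+"0.npy",W)
    print(n,np.array(c["extrinsics"])[:3,3])
    for l in("tray","warmer","saucer","tea_light","teapot","teapot_spout","tea_bowl","spice_jar","teaspoon"):
        for r in cut_out(l,n):
            if r["confidence"]<.2: continue
            m=r["region"]; P=W[m]; P=P[~np.isnan(P[:,0])]
            if len(P)==0: continue
            print(l,round(r["confidence"],2),np.round(r["extent"]),m.sum(),"med",np.median(P,0).round(3),"lo",np.percentile(P,3,0).round(3),"hi",np.percentile(P,97,0).round(3))
E
```

```text
pics
0.1822 {'time': 0.0, 'q': array([-1.33453224e+00,  5.28475523e-01,  1.43390449e+00,  3.84532668e-06,
        1.18139140e+00, -1.78462519e-01]), 'joint_velocities': array([ 0.0008956 ,  0.0001384 ,  0.00144053, -0.00018634,  0.00145032,
       -0.00105824]), 'joint_torque': array([ 1.36180770e-03, -4.40034699e+01, -1.76591152e+01,  6.33395906e-02,
        5.82154433e-02, -1.63221152e-04]), 'position': array([ 0.25180449, -0.57165592,  0.40376476]), 'tool_rot': array([ 9.78576730e-01,  2.05879569e-01, -2.97024206e-05, -1.08897827e-03]), 'ft_force': array([ 0.47424755, -0.29311332, -0.31882226]), 'moment': array([ 0.0017798 ,  0.00178622, -0.04550891]), 'grip_force': 0.0, 'grip_width': 0.0869449129526376}
scene [-0.26197984  0.62095176  0.68439863]
tray 0.89 [326. 230.  83.  62.] 1337 med [ 0.474 -0.136  0.012] lo [ 0.354 -0.201  0.006] hi [ 0.592 -0.098  0.022]
saucer 0.72 [311. 214.  11.  15.] 153 med [ 0.555 -0.175  0.019] lo [ 0.519 -0.207  0.012] hi [ 0.588 -0.148  0.024]
tea_light 0.71 [201. 290.  18.  17.] 248 med [0.474 0.218 0.016] lo [0.462 0.199 0.002] hi [0.496 0.232 0.
[... 1268 characters left out ...]
12] hi [ 0.57  -0.153  0.024]
tea_light 0.65 [181. 235.  13.  14.] 206 med [0.481 0.212 0.017] lo [0.464 0.196 0.003] hi [0.499 0.23  0.02 ]
tea_light 0.61 [146. 286.  16.  20.] 208 med [0.361 0.297 0.017] lo [0.346 0.281 0.009] hi [0.379 0.315 0.02 ]
tea_light 0.27 [431. 214.  52.  48.] 1765 med [ 0.533 -0.409  0.019] lo [ 0.483 -0.453  0.014] hi [ 0.581 -0.352  0.073]
teapot 0.7 [197. 179.  50.  56.] 1875 med [0.612 0.166 0.061] lo [0.567 0.123 0.026] hi [0.676 0.225 0.138]
tea_bowl 0.97 [244. 214.  26.  28.] 532 med [0.538 0.05  0.018] lo [0.507 0.019 0.004] hi [0.561 0.074 0.061]
teaspoon 0.63 [249. 271.  20.  49.] 263 med [0.375 0.041 0.006] lo [0.344 0.023 0.001] hi [0.461 0.06  0.012]
```

View pics/top0.png

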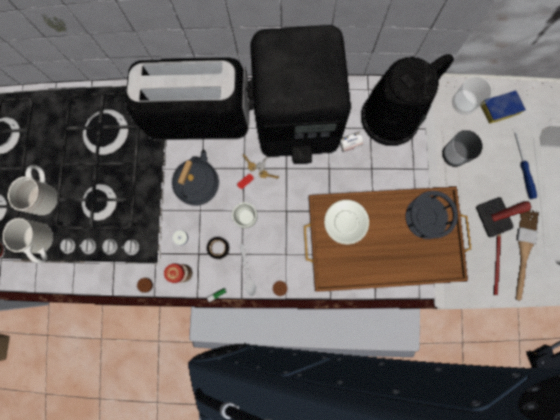

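View pics/scene0.png

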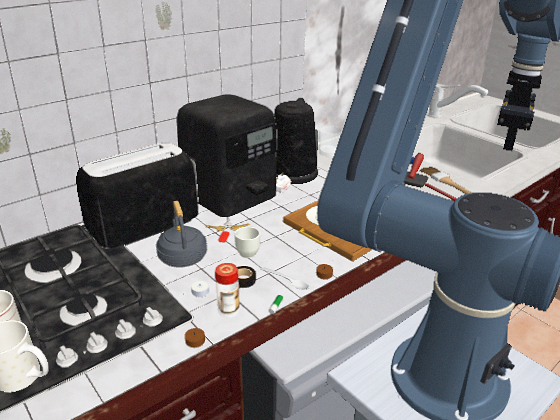

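The top view shows the white tea light at (180,237) and brown look-alikes at (145,285) and (280,288). It also shows the teapot at (195,182) with its spout up-right, the bowl at (244,215), the jar at (176,273), the spoon at (248,270), the saucer at (347,222) and the warmer at (432,214).

```bash
cat > meas.py <<'E'
from h import *
from scipy.optimize import least_squares
def circ(P,r=None):
    P=P[:,:2]; c0=(P.max(0)+P.min(0))/2
    if r: s=least_squares(lambda q:np.hypot(*(P-q).T)-r,c0,loss="soft_l1",f_scale=.002)
    else: s=least_squares(lambda q:np.hypot(*(P-q[:2]).T)-q[2],[*c0,.05],loss="soft_l1",f_scale=.002)
    return s.x.round(4),np.sqrt(np.mean(s.fun**2)).round(4)
def near(W,x,y,r,z0,z1):
    F=W.reshape(-1,3); F=F[~np.isnan(F[:,0])]
    return F[(np.hypot(F[:,0]-x,F[:,1]-y)<r)&(F[:,2]>z0)&(F[:,2]<z1)]
E
python3 - <<'E'
from meas import *
T=np.load("top0.npy");S=np.load("scene0.npy")
P=near(T,.53,-.402,.075,.06,.08); print("warmer ring",len(P),circ(P),P[:,2].mean(), (P.max(0)+P.min(0))/2)
P=near(T,.53,-.402,.02,.0,.05); print("warmer in z",np.median(P[:,2]))
P=near(T,.522,-.2,.07,.0185,.024); print("saucer rim",len(P),circ(P),P[:,2].mean())
for n,W in(("T",T),("S",S)):
    P=near(W,.481,.212,.03,.012,.03); print(n,"tl top",len(P),circ(P,.019),(P.max(0)+P.min(0))/2,P[:,2].mean())
    P=near(W,.537,.05,.045,.052,.07); print(n,"bowl rim",len(P),circ(P),(P.max(0)+P.min(0))/2,P[:,2].max())
    P=near(W,.39,.205,.04,.1,.12); print(n,"jar cap",len(P),P[:,:3].mean(0),(P.max(0)+P.min(0))/2)
    P=near(W,.39,.205,.04,.02,.09); print(n,"jar side",len(P),circ(P,.0225))
    P=near(W,.605,.175,.08,.125,.16); print(n,"grip",len(P),P.mean(0),(P.max(0)+P.min(0))/2)
    if len(P)>5:
        u,s,v=np.linalg.svd(P[:,:2]-P[:,:2].mean(0)); print("  dir",np.degrees(np.arctan2(v[0,1],v[0,0])),np.ptp((P[:,:2]-P[:,:2].mean(0))@v[0]))
    P=near(W,.605,.175,.1,.03,.045); print(n,"belly",len(P),circ(P,.058),circ(P))
    P=near(W,.4,.04,.09,.003,.02); P=P[(P[:,1]>.0)&(P[:,1]<.09)]
    u,s,v=np.linalg.svd(P[:,:2]-P[:,:2].mean(0)); t=(P[:,:2]-P[:,:2].mean(0))@v[0]
    print(n,"spoon",len(P),P[:,:2].mean(0)+v[0]*(t.max()+t.min())/2,np.ptp(t),np.degrees(np.arctan2(v[0,1],v[0,0])),"z",P[:,2].max())
# tray rim
F=T.reshape(-1,3);F=F[~np.isnan(F[:,0])];F=F[(F[:,2]>.016)&(F[:,2]<.024)&(F[:,1]<-.09)&(F[:,1]>-.52)&(F[:,0]>.33)&(F[:,0]<.63)]
F=F[(np.hypot(F[:,0]-.525,F[:,1]+.2)>.065)&(np.hypot(F[:,0]-.535,F[:,1]+.4)>.065)].astype(np.float32)
print("tray",len(F),cv2.minAreaRect(F[:,:2]))
for lo,hi in((.34,.4),(.57,.62)):
    G=F[(F[:,0]>lo)&(F[:,0]<hi)&(F[:,1]>-.46)&(F[:,1]<-.14)]
    print(lo,np.polyfit(G[:,1],G[:,0],1),len(G))
# teapot spout
P=near(T,.605,.175,.12,.04,.075); r=np.hypot(P[:,0]-.605,P[:,1]-.172); print(P[r>.055][:40].round(3))
E
python3 -c "
import cv2
a=cv2.imread('pics/top0.png');cv2.imwrite('pics/c1.png',cv2.resize(a[130:310,130:300],None,fx=4,fy=3.3,interpolation=2)[:600])"
```

```text
warmer ring 648 (array([ 0.5326, -0.4016,  0.0514]), np.float64(0.0032)) 0.07048050968301119 [ 0.53252732 -0.40273393  0.06868032]
warmer in z 0.017560163372384585
saucer rim 675 (array([ 0.5223, -0.2002,  0.0474]), np.float64(0.0078)) 0.02084090521316498
T tl top 186 (array([0.4819, 0.2148]), np.float64(0.0075)) [0.48127896 0.21375731 0.01671657] 0.01714129857225856
T bowl rim 127 (array([0.5339, 0.047 , 0.028 ]), np.float64(0.0011)) [0.53395705 0.04753911 0.05844328] 0.06423596756829963
T jar cap 293 [0.39223059 0.19988028 0.10691489] [0.3913726  0.20095907 0.10617954]
T jar side 138 (array([0.3926, 0.2018]), np.float64(0.0006))
T grip 176 [0.61735893 0.17568265 0.13528582] [0.61899644 0.17622381 0.13371421]
  dir 160.24425544656688 0.07194730303341992
T belly 231 (array([0.6211, 0.1772]), np.float64(0.0018)) (array([0.6206, 0.177 , 0.0572]), np.float64(0.0017))
T spoon 518 [0.39957334 0.04298855] 0.17524177695607432 -173.2552766161683 z 0.019777032733132582
S tl top 183 (array([0.482 , 0.2141]), np.float64(0.0071)) [0.47876915 0.21460323 0.01656888] 0.016797506468468913
S bowl rim 178 (array([0.5339, 0.0504, 0.0281]), np.float64(0.0016)) [0.53457302 0.05184299 0.05742993] 0.06285684291298022
S jar cap 287 [0.39099792 0.2043486  0.10654774] [0.39377533 0.20213286 0.10494789]
S jar side 611 (array([0.3942, 0.2012]), np.float64(0.0015))
S grip 109 [0.61044105 0.18124362 0.13477632] [0.61487511 0.17752794 0.13283264]
  dir 161.73486498526484 0.06427248982979665
S belly 354 (array([0.6217, 0.1764]), np.float64(0.0021)) (array([0.6214, 0.1765, 0.0577]), np.float64(0.0021))
S spoon 274 [0.40226781 0.04295038] 0.1651953504690351 -170.88372687788822 z 0.013440271608051169Traceback (most recent call last):
  File "<stdin>", line 21, in <module>
cv2.error: OpenCV(4.12.0) /io/opencv/modules/imgproc/src/convhull.cpp:143: error: (-215:Assertion failed) total >= 0 && (depth == CV_32F || depth == CV_32S) in function 'convexHull'
```

View pics/c1.png

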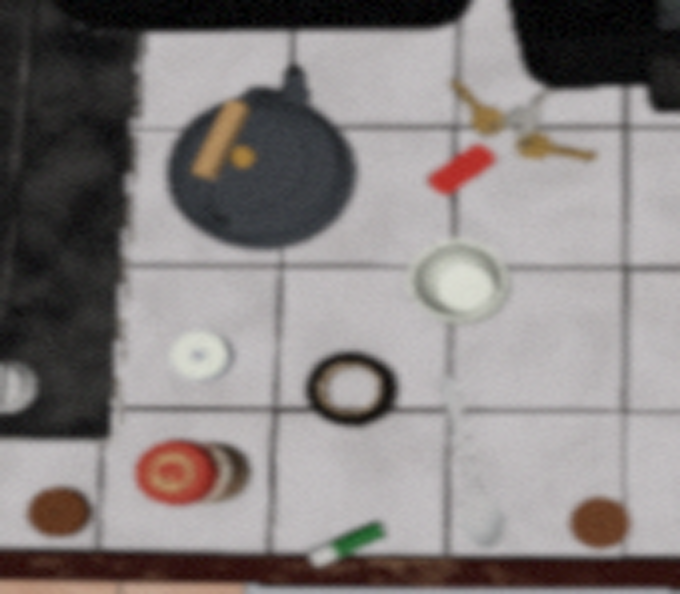

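```bash
python3 - <<'E'
from meas import *
T=np.load("top0.npy")
F=T.reshape(-1,3);F=F[~np.isnan(F[:,0])];F=F[(F[:,2]>.016)&(F[:,2]<.024)&(F[:,1]<-.09)&(F[:,1]>-.52)&(F[:,0]>.33)&(F[:,0]<.63)]
F=F[(np.hypot(F[:,0]-.525,F[:,1]+.2)>.065)&(np.hypot(F[:,0]-.535,F[:,1]+.4)>.065)]
for lo,hi in((.34,.4),(.57,.62)):
    G=F[(F[:,0]>lo)&(F[:,0]<hi)&(F[:,1]>-.46)&(F[:,1]<-.14)]
    print(lo,np.polyfit(G[:,1],G[:,0],1),len(G))
c=camera("top");W=cloud(c)
for r in cut_out("teaspoon","top")[:1]:
    m=r["region"]; m=cv2.dilate(m.astype(np.uint8),np.ones((3,3)))>0
    for z in(.0005,.003):
        P=W[m]; P=P[P[:,2]>z][:,:2]
        q=np.median(P,0);u,s,v=np.linalg.svd(P-q);t=(P-q)@v[0];w=(P-q)@v[1]
        print("spoon",len(P),q+v[0]*(t.max()+t.min())/2,np.ptp(t),v[0],np.degrees(np.arctan2(v[0,1],v[0,0])))
        for a in np.arange(-.08,.09,.02):
            k=abs(t-a)<.01
            if k.any():print("   ",a.round(2),k.sum(),P[k].mean(0).round(4))
# saucer rim outer using region, tea light bounds
for l in("saucer","warmer","tea_light"):
    r=cut_out(l,"top")[0]; P=W[r["region"]];k=cv2.minEnclosingCircle(np.ascontiguousarray(P[~np.isnan(P[:,0])][:,:2],dtype=np.float32)); print(l,k)
E
```

```text
0.34 [-0.06340976  0.34798637] 515
0.57 [-0.05636517  0.57975299] 444
spoon 365 [0.40386873 0.04721142] 0.13270646510616668 [-0.98217831 -0.1879515 ] -169.1667401254523
    -0.08 42 [0.4601 0.0568]
    -0.06 43 [0.4427 0.0526]
    -0.04 39 [0.4223 0.0475]
    -0.02 37 [0.4024 0.045 ]
    0.0 53 [0.3812 0.0394]
    0.02 96 [0.3634 0.0362]
    0.04 55 [0.3469 0.032 ]
spoon 245 [0.40445277 0.04693077] 0.13169047483122379 [-0.98135759 -0.19219072] -168.91934000449584
    -0.08 24 [0.4612 0.0568]
    -0.06 32 [0.445  0.0534]
    -0.04 31 [0.4258 0.0484]
    -0.02 26 [0.4056 0.0448]
    0.0 28 [0.3832 0.0394]
    0.02 59 [0.3665 0.0362]
    0.04 45 [0.3479 0.0327]
saucer ((0.5213908553123474, -0.20005406439304352), 0.05478104576468468)
warmer ((0.5348023772239685, -0.4101965129375458), 0.06444438546895981)
tea_light ((0.35994231700897217, -0.03740539774298668), 0.018866106867790222)
```

```bash
python3 - <<'E'
from meas import *
F=np.load("top0.npy").reshape(-1,3);F=F[~np.isnan(F[:,0])]
for y0 in np.arange(-.5,.4,.05):
    G=F[(F[:,1]>y0)&(F[:,1]<y0+.05)&(F[:,0]>.45)]
    print(y0.round(2),*[(z,G[G[:,2]>z][:,0].min().round(3) if (G[:,2]>z).any() else None) for z in(.1,.15,.2,.3)])
P=near(np.load("top0.npy"),.46,.13,.04,-.01,.1);print("ring",np.percentile(P,[2,50,98],0).round(3))
E
```

```text
-0.5 (0.1, np.float64(0.921)) (0.15, np.float64(0.921)) (0.2, np.float64(0.921)) (0.3, np.float64(0.922))
-0.45 (0.1, np.float64(0.844)) (0.15, np.float64(0.844)) (0.2, np.float64(0.844)) (0.3, np.float64(0.922))
-0.4 (0.1, np.float64(0.735)) (0.15, np.float64(0.74)) (0.2, np.float64(0.75)) (0.3, np.float64(0.921))
-0.35 (0.1, np.float64(0.728)) (0.15, np.float64(0.735)) (0.2, np.float64(0.74)) (0.3, np.float64(0.922))
-0.3 (0.1, np.float64(0.734)) (0.15, np.float64(0.739)) (0.2, np.float64(0.745)) (0.3, np.float64(0.921))
-0.25 (0.1, np.float64(0.921)) (0.15, np.float64(0.921)) (0.2, np.float64(0.921)) (0.3, np.float64(0.922))
-0.2 (0.1, np.float64(0.693)) (0.15, np.float64(0.693)) (0.2, np.float64(0.694)) (0.3, np.float64(0.922))
-0.15 (0.1, np.float64(0.687)) (0.15, np.float64(0.687)) (0.2, np.float64(0.69)) (0.3, np.float64(0.921))
-0.1 (0.1, np.float64(0.685)) (0.15, np.float64(0.685)) (0.2, np.float64(0.688)) (0.3, np.float64(0.922))
-0.05 (0.1, np.float64(0.682)) (0.15, np.float64(0.682)) (0.2, np.float64(0.684)) (0.3, np.float64(0.922))
-0.0 (0.1, np.float64(0.691)) (0.15, np
[... 179 characters left out ...]
1, np.float64(0.736)) (0.15, np.float64(0.741)) (0.2, np.float64(0.921)) (0.3, np.float64(0.921))
0.15 (0.1, np.float64(0.571)) (0.15, np.float64(0.738)) (0.2, np.float64(0.921)) (0.3, np.float64(0.922))
0.2 (0.1, np.float64(0.735)) (0.15, np.float64(0.739)) (0.2, np.float64(0.921)) (0.3, np.float64(0.922))
0.25 (0.1, np.float64(0.735)) (0.15, np.float64(0.741)) (0.2, np.float64(0.921)) (0.3, np.float64(0.921))
0.3 (0.1, np.float64(0.739)) (0.15, np.float64(0.745)) (0.2, np.float64(0.921)) (0.3, np.float64(0.921))
0.35 (0.1, np.float64(0.92)) (0.15, np.float64(0.92)) (0.2, np.float64(0.92)) (0.3, np.float64(0.922))
ring [[ 0.423  0.094 -0.002]
 [ 0.46   0.129  0.003]
 [ 0.496  0.166  0.022]]
```

Call:
step_arm(rows=[[0.0165, 0.056, 0, 0, 0, -2], [0.0165, 0.056, 0, 0, 0, -2], [0.0165, 0.056, 0, 0, 0, -2], [0.0165, 0.056, 0, 0, 0, -2], [0.0165, 0.056, 0, 0, 0, -2], [0.0165, 0.056, 0, 0, 0, -2], [0.0165, 0.056, 0, 0, 0, -2], [0.0165, 0.056, 0, 0, 0, -2], [0.0165, 0.056, 0, 0, 0, -2], [0.0165, 0.056, 0, 0, 0, -2], [0.0165, 0.056, 0, 0, 0, -2], [0.0165, 0.056, 0, 0, 0, -2]], jaw=0.06, squeeze=15)

```text
time: 2.75
position: [0.4503, 0.102, 0.4051]
tool_rot: [1.0, -0.003, 0.001, 0.0]
ft_force: [1.0, -0.9, 0.3]
grip_width: 0.0602
grip_force: 0.0
```

Call:
step_arm(rows=[[0.0105, 0.038, -0.02, 0, 0, 0], [0.0105, 0.038, -0.035, 0, 0, 0], [0.01, 0.0355, -0.05, 0, 0, 0], [0, 0, -0.04, 0, 0, 0], [0, 0, -0.03, 0, 0, 0], [0, 0, -0.02, 0, 0, 0], [0, 0, -0.01, 0, 0, 0], [0, 0, 0, 0, 0, 0]])

```text
time: 3.75
position: [0.481, 0.2115, 0.1995]
tool_rot: [1.0, -0.002, -0.0, 0.0]
ft_force: [-0.1, -0.3, 0.0]
grip_width: 0.06
grip_force: 0.0
```

```bash
python3 - <<'E'
from meas import *
for n in("top","scene"):
    c=camera(n);W=cloud(c)
    cv2.imwrite(f"pics/{n}1.png",cv2.resize((c["pixels"][200:280,140:240] if n=="top" else c["pixels"][230:330,150:290]),None,fx=5,fy=5,interpolation=2))
E
```

```text
(no output)
```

View pics/scene1.png

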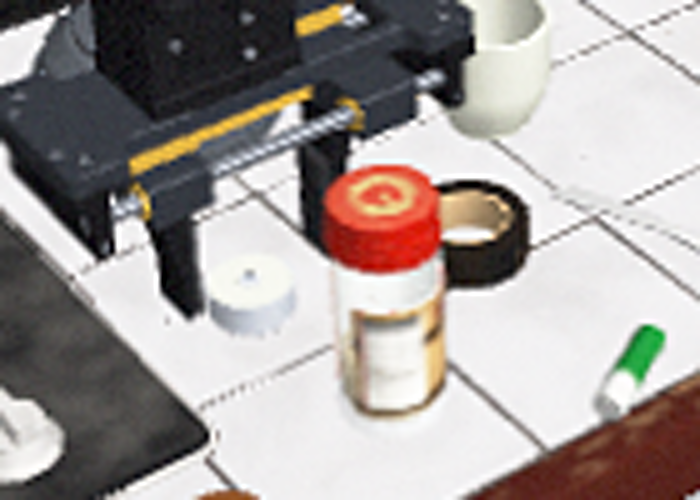

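The light lies between the fingers at crop (250,295). I'll lower and grip it.

Call:
step_arm(rows=[[0, 0.002, -0.0085, 0, 0, 0], [0, 0, -0.003, 0, 0, 0], [0, 0, 0, 0, 0, 0]])

```text
time: 4.22
position: [0.4808, 0.2136, 0.1881]
tool_rot: [1.0, -0.002, -0.0, 0.0]
ft_force: [0.8, 0.1, -0.0]
grip_width: 0.06
grip_force: 0.0
```

Call:
step_arm(rows=[[0, 0, 0, 0, 0, 0], [0, 0, 0, 0, 0, 0], [0, 0, 0, 0, 0, 0], [0, 0, 0, 0, 0, 0], [0, 0, 0, 0, 0, 0], [0, 0, 0.02, 0, 0, 0], [0, 0, 0.04, 0, 0, 0], [0, 0, 0.05, 0, 0, 0], [0, 0, 0.05, 0, 0, 0], [0, -0.02, 0.02, 0, 0, 0], [0, 0, 0, 0, 0, 0]], jaw=0.03)

```text
time: 5.6
position: [0.4811, 0.193, 0.3698]
tool_rot: [1.0, -0.003, 0.002, -0.0]
ft_force: [0.8, -1.2, -0.6]
grip_width: 0.0368
grip_force: 15.0
```

```bash
python3 - <<'E'
from meas import *
o=get_obs();print(o["position"],o["grip_width"],o["grip_force"])
for n in("scene","top"):
    c=camera(n);W=cloud(c)
    for r in cut_out("tea_light",n):
        P=W[r["region"]];P=P[~np.isnan(P[:,0])];print(n,round(r["confidence"],2),np.round(r["extent"]),np.median(P,0).round(3),np.percentile(P,3,0).round(3),np.percentile(P,97,0).round(3))
    if n=="scene":
        b=c["pixels"][170:310,130:290];cv2.imwrite("pics/s2.png",cv2.resize(b,None,fx=4,fy=4,interpolation=2))
E
```

```text
[0.48113371 0.19302435 0.36984373] 0.03675885924778714 14.999729096889496
scene 0.92 [194. 337.  23.  23.] [0.357 0.303 0.016] [0.344 0.285 0.003] [0.379 0.319 0.019]
scene 0.63 [323. 271.  15.  15.] [ 0.356 -0.031  0.016] [ 0.342 -0.05   0.003] [ 0.375 -0.017  0.019]
scene 0.62 [204. 213.  16.  17.] [0.471 0.195 0.198] [0.464 0.18  0.184] [0.494 0.208 0.2  ]
top 0.71 [282. 288.  13.  14.] [ 0.359 -0.038  0.017] [ 0.345 -0.053  0.014] [ 0.376 -0.024  0.021]
top 0.54 [197. 179.  50.  50.] [0.612 0.166 0.061] [0.568 0.123 0.018] [0.679 0.225 0.138]
top 0.48 [146. 285.  12.  16.] [0.361 0.294 0.017] [0.347 0.281 0.01 ] [0.378 0.309 0.02 ]
```

View pics/s2.png

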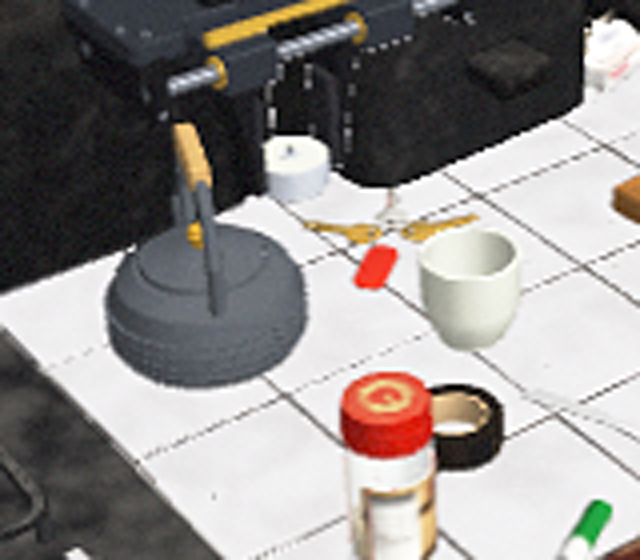

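The light hangs straight between the pads at (295,168) in the crop. Next I'll carry it over the warmer.

Call:
step_arm(rows=[[0.002, -0.03, 0, 0, 0, 0], [0.0045, -0.054, 0, 0, 0, 0], [0.005, -0.056, 0, 0, 0, 0], [0.005, -0.056, 0, 0, 0, 0], [0.005, -0.056, 0, 0, 0, 0], [0.005, -0.056, 0, 0, 0, 0], [0.005, -0.056, 0, 0, 0, 0], [0.005, -0.056, 0, 0, 0, 0], [0.005, -0.056, 0, 0, 0, 0], [0.005, -0.056, 0, 0, 0, 0], [0.0045, -0.053, 0, 0, 0, 0], [0, -0.011, 0, 0, 0, 0]])

```text
time: 7.3
position: [0.5319, -0.4057, 0.366]
tool_rot: [1.0, -0.004, -0.0, -0.0]
ft_force: [1.4, 1.1, -0.7]
grip_width: 0.0367
grip_force: 15.0
```

Call:
step_arm(rows=[[0, 0, -0.03, 0, 0, 0], [0, 0, -0.04, 0, 0, 0], [0, 0, -0.02, 0, 0, 0], [0, 0, 0, 0, 0, 0], [0, 0, 0, 0, 0, 0]])

```text
time: 7.92
position: [0.5325, -0.4025, 0.2793]
tool_rot: [1.0, -0.002, 0.001, 0.001]
ft_force: [-0.6, 0.2, -0.6]
grip_width: 0.0368
grip_force: 15.0
```

```bash
python3 - <<'E'
from meas import *
c=camera("top");W=cloud(c)
P=near(W,.5326,-.4016,.06,.06,.075); print(len(P),circ(P,.0515),circ(P))
cv2.imwrite("pics/t3.png",cv2.resize(c["pixels"][160:270,330:490],None,fx=5,fy=5,interpolation=2))
E
```

```text
Traceback (most recent call last):
  File "meas.py", line 4, in circ
    P=P[:,:2]; c0=(P.max(0)+P.min(0))/2
                   ~~~~~^^^
ValueError: zero-size array to reduction operation maximum which has no identity
```

Call:
step_arm(rows=[[0, 0.0005, -0.03, 0, 0, 0], [0, 0, -0.025, 0, 0, 0], [0, 0, -0.013, 0, 0, 0], [0, 0, -0.005, 0, 0, 0], [0, 0, 0, 0, 0, 0], [0, 0, 0, 0, 0, 0]])

```text
time: 8.72
position: [0.5322, -0.4023, 0.2063]
tool_rot: [1.0, -0.002, 0.001, 0.001]
ft_force: [0.5, 0.7, 0.1]
grip_width: 0.0367
grip_force: 15.0
```

Call:
step_arm(rows=[[0, 0, -0.0015, 0, 0, 0], [0, 0, 0, 0, 0, 0]])

```text
time: 8.98
position: [0.5321, -0.4022, 0.2044]
tool_rot: [1.0, -0.002, 0.001, 0.0]
ft_force: [-0.5, 0.1, 1.2]
grip_width: 0.0365
grip_force: 15.0
```

Call:
step_arm(rows=[[0, 0, 0, 0, 0, 0], [0, 0, 0, 0, 0, 0], [0, 0, 0, 0, 0, 0], [0, 0, 0.01, 0, 0, 0], [0, 0, 0.03, 0, 0, 0], [0, 0, 0.05, 0, 0, 0], [0, 0, 0.06, 0, 0, 0], [0, 0.03, 0.03, 0, 0, 0], [0, 0.05, 0, 0, 0, 0], [0, 0.06, 0, 0, 0, 0], [0, 0.06, 0, 0, 0, 0], [0, 0.06, 0, 0, 0, -2]], jaw=0.048)

```text
time: 10.48
position: [0.5316, -0.1402, 0.3846]
tool_rot: [1.0, -0.02, 0.001, 0.0]
ft_force: [-0.0, 0.4, -0.7]
grip_width: 0.0481
grip_force: 0.0
```

```bash
python3 - <<'E'
from meas import *
c=camera("top");W=cloud(c)
P=near(W,.5326,-.4016,.06,.06,.08); print("ring",len(P),circ(P))
P=near(W,.5326,-.4016,.035,.026,.055); print("light",len(P),circ(P,.019),(P.max(0)+P.min(0))/2,np.percentile(P[:,2],[5,50,95]))
cv2.imwrite("pics/t3.png",cv2.resize(c["pixels"][160:270,330:490],None,fx=5,fy=5,interpolation=2))
E
```

```text
ring 648 (array([ 0.5326, -0.4016,  0.0514]), np.float64(0.0032))
light 200 (array([ 0.5334, -0.4028]), np.float64(0.0074)) [ 0.53542306 -0.4008216   0.03326509] [0.02921395 0.0336631  0.03655017]
```

View pics/t3.png

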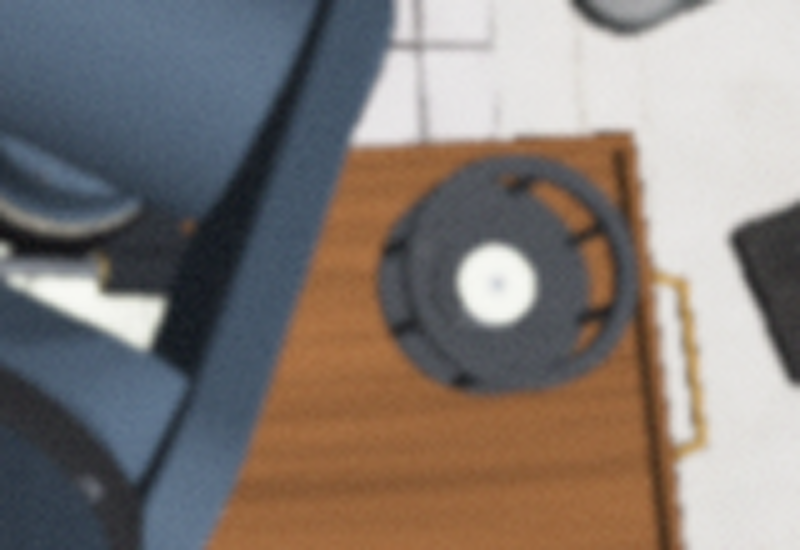

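The light shows centred in the holder at (495,284), with its top at the seated height. Next is the teapot.

Call:
step_arm(rows=[[0, 0.04, 0, 0, 0, -2], [0, 0.055, 0, 0, 0, -3], [0.004, 0.055, 0, 0, 0, -3], [0.015, 0.055, 0, 0, 0, -3], [0.02, 0.055, 0, 0, 0, -3], [0.025, 0.04, 0, 0, 0, -2], [0.023, 0.0172, 0, 0, 0, -1.7], [0, 0, 0, 0, 0, 0], [0, 0, 0, 0, 0, 0]], jaw=0.055)

```text
time: 11.65
position: [0.6182, 0.1746, 0.3837]
tool_rot: [0.985, -0.173, -0.001, 0.0]
ft_force: [0.9, 0.0, -0.6]
grip_width: 0.055
grip_force: 0.0
```

```bash
python3 - <<'E'
from meas import *
print(get_obs()["position"],get_obs()["tool_rot"])
c=camera("scene");W=cloud(c)
P=near(W,.619,.177,.05,.12,.15);print(len(P),P.mean(0),P.min(0),P.max(0))
cv2.imwrite("pics/s4.png",cv2.resize(c["pixels"][130:290,110:270],None,fx=3.75,fy=3.75,interpolation=2))
E
```

```text
[0.61817759 0.17460998 0.38372345] [ 9.84918260e-01 -1.73018388e-01 -7.12673163e-04  3.87531118e-04]
124 [0.60834448 0.18219701 0.13335286] [0.58064693 0.16448264 0.12016226] [0.64634123 0.19319335 0.14040502]
```

View pics/s4.png

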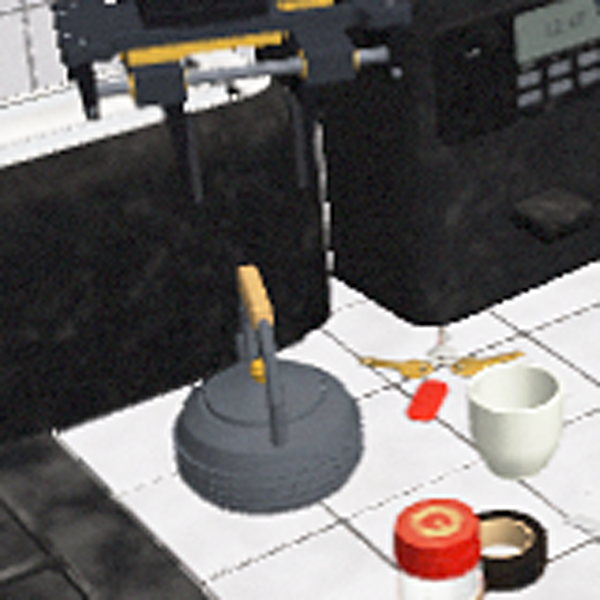

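The fingers straddle the bow grip at crop (255,295). I'll lower, grip and lift.

Call:
step_arm(rows=[[0.001, 0.001, -0.03, 0, 0, 0], [0, 0, -0.035, 0, 0, 0], [0, 0, -0.02, 0, 0, 0], [0, 0, -0.007, 0, 0, 0], [0, 0, 0, 0, 0, 0]])

```text
time: 12.32
position: [0.6198, 0.1755, 0.292]
tool_rot: [0.985, -0.174, -0.0, 0.0]
ft_force: [0.7, -1.4, 0.2]
grip_width: 0.055
grip_force: 0.0
```

Call:
step_arm(rows=[[0, 0, 0, 0, 0, 0], [0, 0, 0, 0, 0, 0], [0, 0, 0, 0, 0, 0], [0, 0, 0, 0, 0, 0], [0, 0, 0, 0, 0, 0], [0, 0, 0, 0, 0, 0], [0, 0, 0.01, 0, 0, 0], [0, 0, 0.02, 0, 0, 0], [0, 0, 0.03, 0, 0, 0], [0, 0, 0.035, 0, 0, 0], [0, 0, 0.025, 0, 0, 0], [0, 0, 0.01, 0, 0, 0]], jaw=0.0, squeeze=45)

```text
time: 13.82
position: [0.6199, 0.1762, 0.4233]
tool_rot: [0.985, -0.173, 0.001, -0.0]
ft_force: [-0.6, -0.2, -4.8]
grip_width: 0.0117
grip_force: 45.0
```

Call:
step_arm(rows=[[-0.025, -0.01, 0, 0, 0, 2], [-0.035, -0.03, 0, 0, 0, 2], [-0.0273, -0.05, 0, 0, 0, 3], [0, -0.058, 0, 0, 0, 3], [0, -0.058, 0, 0, 0, 3], [0, -0.058, 0, 0, 0, 3], [0, -0.058, 0, 0, 0, 3], [0, -0.058, 0, 0, 0, 2], [0, -0.058, 0, 0, 0, 1], [0, -0.055, 0, 0, 0, 1], [0, -0.045, 0, 0, 0, 0], [0, -0.025, 0, 0, 0, 0]])

```text
time: 15.32
position: [0.5317, -0.3894, 0.4201]
tool_rot: [1.0, 0.026, -0.001, -0.001]
ft_force: [0.3, 0.8, -4.6]
grip_width: 0.0118
grip_force: 45.0
```

Call:
step_arm(rows=[[0, -0.0148, 0, 0, 0, 0], [0, 0, 0, 0, 0, 0], [0, 0, 0, 0, 0, 0]])

```text
time: 15.7
position: [0.5326, -0.4002, 0.4213]
tool_rot: [1.0, 0.027, -0.001, -0.001]
ft_force: [-0.3, 0.2, -4.0]
grip_width: 0.0113
grip_force: 45.0
```

```bash
python3 - <<'E'
from meas import *
print(get_obs()["position"],get_obs()["tool_rot"])
c=camera("top");W=cloud(c)
for z0,z1 in((.155,.17),(.17,.185),(.16,.19)):
    P=near(W,.5326,-.4016,.07,z0,z1);print(len(P)); 
    if len(P)>20: print(circ(P,.058),circ(P))
cv2.imwrite("pics/t5.png",cv2.resize(c["pixels"][120:270,330:530],None,fx=4,fy=4,interpolation=2))
E
```

```text
[ 0.53264429 -0.40017466  0.42129795] [ 9.99628243e-01  2.72385719e-02 -5.25331519e-04 -1.07669534e-03]
182
(array([ 0.5319, -0.4   ]), np.float64(0.0012)) (array([ 0.5316, -0.3994,  0.0574]), np.float64(0.0012))
390
(array([ 0.5344, -0.4049]), np.float64(0.0031)) (array([ 0.5318, -0.4011,  0.0542]), np.float64(0.0029))
716
(array([ 0.5356, -0.4055]), np.float64(0.0054)) (array([ 0.5338, -0.4026,  0.0552]), np.float64(0.0053))
```

View pics/t5.png

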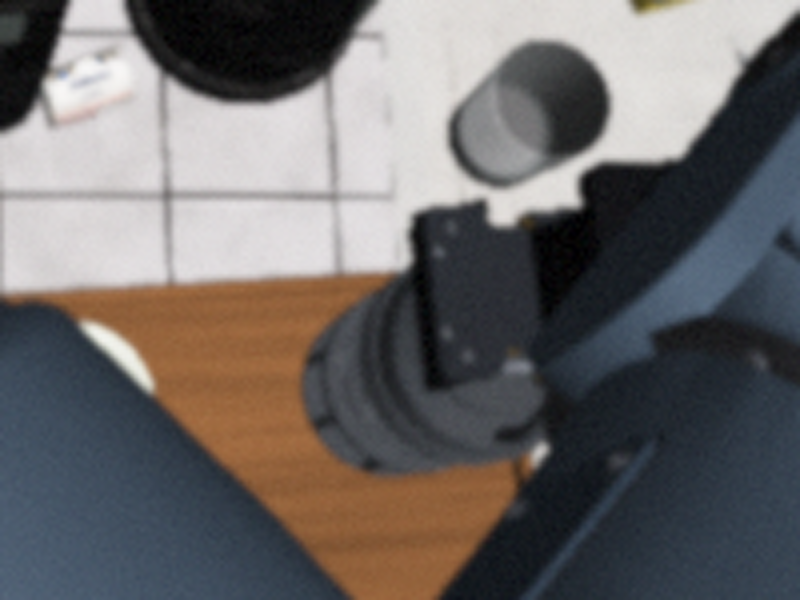

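The pot hangs over the warmer, with its centre within about 2 mm of the warmer's. I'll lower it.

Call:
step_arm(rows=[[0.0005, -0.0015, -0.01, 0, 0, 0], [0, 0, -0.02, 0, 0, 0], [0, 0, -0.015, 0, 0, 0], [0, 0, -0.008, 0, 0, 0], [0, 0, -0.005, 0, 0, 0], [0, 0, -0.003, 0, 0, 0], [0, 0, 0, 0, 0, 0], [0, 0, 0, 0, 0, 0]])

```text
time: 16.75
position: [0.5332, -0.4032, 0.3613]
tool_rot: [1.0, 0.027, 0.0, 0.0]
ft_force: [-0.3, 0.2, -4.9]
grip_width: 0.0115
grip_force: 45.0
```

Call:
step_arm(rows=[[0, 0, -0.0015, 0, 0, 0], [0, 0, -0.0015, 0, 0, 0], [0, 0, -0.001, 0, 0, 0], [0, 0, 0, 0, 0, 0]])

```text
time: 17.25
position: [0.5331, -0.403, 0.3566]
tool_rot: [1.0, 0.027, -0.0, -0.0]
ft_force: [-0.2, 0.5, -4.0]
grip_width: 0.0117
grip_force: 45.0
```

Call:
step_arm(rows=[[0, 0.001, -0.001, 0, 0, 0], [0, 0, -0.0005, 0, 0, 0], [0, 0, 0, 0, 0, 0]])

```text
time: 17.62
position: [0.5332, -0.402, 0.3557]
tool_rot: [1.0, 0.027, 0.0, 0.0]
ft_force: [-0.7, 0.3, -1.5]
grip_width: 0.0116
grip_force: 45.0
```

Call:
step_arm(rows=[[0, 0, 0, 0, 0, 0], [0, 0, 0, 0, 0, 0], [0, 0, 0, 0, 0, 0], [0, 0, 0.02, 0, 0, 0], [0, 0, 0.03, 0, 0, 0], [0, 0.03, 0.02, 0, 0, 0], [0, 0.05, 0, 0, 0, 0], [0, 0.06, 0, 0, 0, 0], [0, 0.06, 0, 0, 0, 0], [0, 0.06, 0, 0, 0, 0], [0, 0.06, 0, 0, 0, 0], [0, 0.06, 0, 0, 0, 0]], jaw=0.045)

```text
time: 19.12
position: [0.533, -0.0203, 0.4257]
tool_rot: [1.0, 0.027, 0.001, 0.0]
ft_force: [1.2, -0.6, 0.3]
grip_width: 0.0451
grip_force: 0.0
```

```bash
python3 - <<'E'
from meas import *
print(get_obs()["position"],get_obs()["tool_rot"])
c=camera("top");W=cloud(c)
P=near(W,.5326,-.4016,.12,.0,.25);print(P[:,2].max())
for z0,z1 in((.1,.112),(.14,.22)):
    P=near(W,.5326,-.4016,.1,z0,z1);print(len(P),P.mean(0),(P.max(0)+P.min(0))/2,circ(P,.058))
cv2.imwrite("pics/t6.png",cv2.resize(c["pixels"][140:290,330:530],None,fx=4,fy=4,interpolation=2))
E
```

```text
[ 0.53299611 -0.02030497  0.42570849] [9.99647793e-01 2.65276993e-02 7.39108011e-04 1.57866174e-04]
0.20623543806394373
274 [ 0.52065908 -0.38060565  0.10634157] [ 0.53722183 -0.4025916   0.10608053] (array([ 0.5337, -0.4044]), np.float64(0.0022))
394 [ 0.52908642 -0.40012306  0.18534128] [ 0.5321997  -0.40131256  0.17347188] (array([ 0.5313, -0.4533]), np.float64(0.0075))
```

View pics/t6.png

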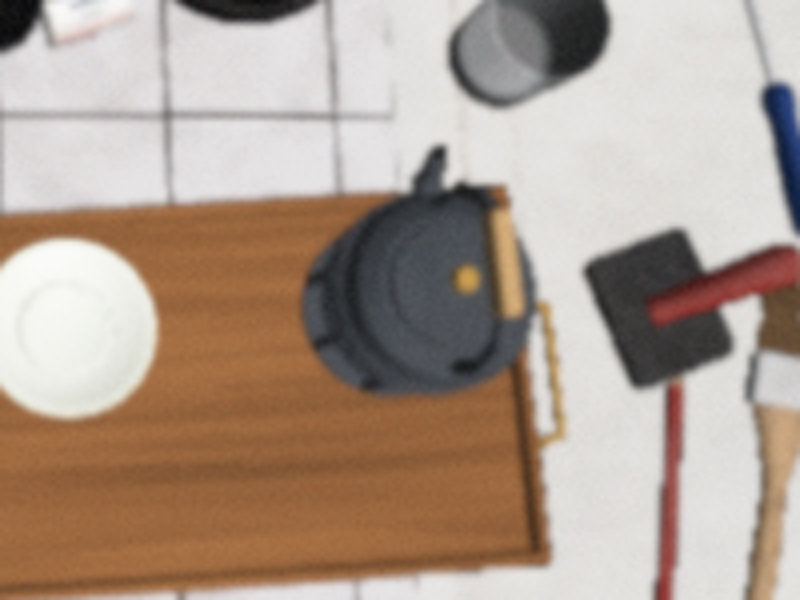

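The pot sits on the warmer with its spout at (435,155) to the back and the grip at the seated height. Next is the bowl.

Call:
step_arm(rows=[[0.001, 0.035, -0.01, 0, 0, 0], [0, 0.034, -0.03, 0, 0, 0], [0, 0, -0.04, 0, 0, 0], [0, 0, -0.045, 0, 0, 0], [0, 0, -0.045, 0, 0, 0], [0, 0, -0.03, 0, 0, 0], [0, 0, -0.015, 0, 0, 0], [0, 0, -0.0037, 0, 0, 0], [0, 0, 0, 0, 0, 0]], jaw=0.082)

```text
time: 20.3
position: [0.5346, 0.0468, 0.2073]
tool_rot: [1.0, 0.027, 0.001, 0.0]
ft_force: [-0.1, -0.6, 0.5]
grip_width: 0.0819
grip_force: 0.0
```

Call:
step_arm(rows=[[0, 0, 0, 0, 0, 0], [0, 0, 0, 0, 0, 0], [0, 0, 0, 0, 0, 0], [0, 0, 0, 0, 0, 0], [0, 0, 0, 0, 0, 0], [0, 0, 0, 0, 0, 0], [0, 0, 0.02, 0, 0, 0], [0, 0, 0.03, 0, 0, 0], [0, 0, 0.04, 0, 0, 0], [0, 0, 0.02, 0, 0, 0], [0, 0, 0, 0, 0, 0], [0, 0, 0, 0, 0, 0]], jaw=0.05, squeeze=15)

```text
time: 21.8
position: [0.5335, 0.0469, 0.3155]
tool_rot: [1.0, 0.027, -0.001, -0.0]
ft_force: [-0.1, -0.7, -1.9]
grip_width: 0.0596
grip_force: 15.0
```

```bash
python3 - <<'E'
from meas import *
o=get_obs();p=o["position"];print(p,o["tool_rot"],o["grip_width"],o["grip_force"])
for n in("top","scene"):
    W=cloud(camera(n))
    for r in cut_out("tea_bowl",n)[:1]:
        P=W[r["region"]];P=P[P[:,2]>0]; print(n,len(P),P[:,2].min(),np.percentile(P,97,0),np.percentile(P,3,0))
        Q=P[(P[:,2]>.143)&(P[:,2]<.17)]; print(circ(Q,.03),circ(Q),len(Q))
E
```

```text
[0.53353891 0.04692706 0.31545962] [ 9.99641620e-01  2.67448073e-02 -1.15518164e-03 -1.14516839e-04] 0.05957684942224564 15.00000030046067
scene 660 0.0001966741036620867 [0.5610632  0.07498689 0.16769328] [0.50338616 0.02003993 0.11201027]
(array([0.533 , 0.0492]), np.float64(0.0024)) (array([0.532 , 0.0481, 0.0281]), np.float64(0.0016)) 426
```

Call:
step_arm(rows=[[-0.001, -0.03, 0, 0, 0, 0], [-0.002, -0.05, 0, 0, 0, 0], [-0.003, -0.055, 0, 0, 0, 0], [-0.003, -0.055, 0, 0, 0, 0], [-0.002, -0.04, 0, 0, 0, 0], [-0.0005, -0.017, -0.01, 0, 0, 0], [0, 0, -0.03, 0, 0, 0], [0, 0, -0.025, 0, 0, 0], [0, 0, -0.015, 0, 0, 0], [0, 0, 0, 0, 0, 0], [0, 0, 0, 0, 0, 0]])

```text
time: 23.38
position: [0.523, -0.1999, 0.237]
tool_rot: [1.0, 0.027, 0.0, 0.0]
ft_force: [-0.6, 0.2, -1.9]
grip_width: 0.0596
grip_force: 15.0
```

Call:
step_arm(rows=[[-0.001, 0, -0.006, 0, 0, 0], [0, 0, -0.005, 0, 0, 0], [0, 0, -0.004, 0, 0, 0], [0, 0, 0, 0, 0, 0], [0, 0, -0.001, 0, 0, 0], [0, 0, 0, 0, 0, 0]])

```text
time: 24.12
position: [0.5216, -0.2001, 0.2206]
tool_rot: [1.0, 0.027, 0.0, 0.0]
ft_force: [0.0, -0.6, -1.6]
grip_width: 0.0593
grip_force: 15.0
```

Call:
step_arm(rows=[[0, 0, -0.001, 0, 0, 0], [0, 0, 0, 0, 0, 0]])

```text
time: 24.38
position: [0.5217, -0.2001, 0.2201]
tool_rot: [1.0, 0.027, 0.0, 0.0]
ft_force: [-0.8, 0.8, 3.5]
grip_width: 0.0593
grip_force: 15.0
```

Call:
step_arm(rows=[[0, 0, 0, 0, 0, 0], [0, 0, 0, 0, 0, 0], [0, 0, 0, 0, 0, 0], [0, 0, 0.03, 0, 0, 0], [0, 0, 0.04, 0, 0, 0], [0, 0, 0.05, 0, 0, 0], [0, 0.03, 0.03, 0, 0, 10], [-0.015, 0.055, 0, 0, 0, 10], [-0.018, 0.055, 0, 0, 0, 10], [-0.018, 0.055, 0, 0, 0, 10], [-0.018, 0.055, 0, 0, 0, 10], [-0.018, 0.055, 0, 0, 0, 10]], jaw=0.074)

```text
time: 25.88
position: [0.4338, 0.1065, 0.3696]
tool_rot: [0.851, 0.525, 0.0, 0.0]
ft_force: [1.3, 0.5, 0.0]
grip_width: 0.0743
grip_force: 0.0
```

Call:
step_arm(rows=[[-0.018, 0.05, 0, 0, 0, 10], [-0.015, 0.035, 0, 0, 0, 10], [-0.0085, 0.0115, 0, 0, 0, 10], [0, 0, 0, 0, 0, 0], [0, 0, 0, 0, 0, 0]])

```text
time: 26.5
position: [0.3935, 0.2011, 0.3696]
tool_rot: [0.689, 0.725, 0.0, 0.0]
ft_force: [0.3, -0.2, -0.1]
grip_width: 0.0743
grip_force: 0.0
```

```bash
python3 - <<'E'
from meas import *
o=get_obs();p=o["position"];print(p,o["tool_rot"],o["grip_width"])
c=camera("top");W=cloud(c)
P=near(W,.522,-.2,.045,.06,.08); print("bowl",len(P),circ(P),P[:,2].max(),np.median(P[:,2]))
P=near(W,.522,-.2,.07,.0,.026); print("saucer",circ(P[np.hypot(P[:,0]-.522,P[:,1]+.2)>.035]))
cv2.imwrite("pics/t7.png",cv2.resize(c["pixels"][170:270,300:480],None,fx=4,fy=4,interpolation=2))
E
```

```text
[0.39350731 0.20109382 0.36957865] [6.88931464e-01 7.24826434e-01 1.47879456e-04 2.38867576e-04] 0.07426103875811618
bowl 155 (array([ 0.5208, -0.1996,  0.0281]), np.float64(0.0011)) 0.07542212715835483 0.07136932353362313
saucer (array([ 0.5229, -0.2007,  0.0558]), np.float64(0.0097))
```

View pics/t7.png

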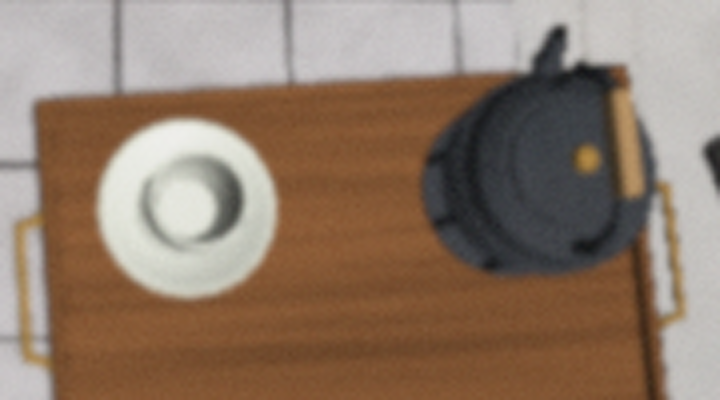

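The bowl stands in the well at (190,200), with its rim at 71 mm. Next is the jar.

Call:
step_arm(rows=[[0, 0, -0.03, 0, 0, 0], [0, 0, -0.04, 0, 0, 0], [0, 0, -0.03, 0, 0, 0], [0, 0, -0.018, 0, 0, 0], [0, 0, -0.0056, 0, 0, 0], [0, 0, 0, 0, 0, 0]])

```text
time: 27.3
position: [0.3936, 0.201, 0.2459]
tool_rot: [0.689, 0.725, -0.0, 0.0]
ft_force: [0.5, -0.5, 0.4]
grip_width: 0.0741
grip_force: 0.0
```

Call:
step_arm(rows=[[0, 0, 0, 0, 0, 0], [0, 0, 0, 0, 0, 0], [0, 0, 0, 0, 0, 0], [0, 0, 0, 0, 0, 0], [0, 0, 0, 0, 0, 0], [0, 0, 0, 0, 0, 0], [0, 0, 0.03, 0, 0, 0], [0, 0, 0.04, 0, 0, 0], [0, 0, 0.04, 0, 0, 0], [0, 0, 0.03, 0, 0, 0], [0, 0, 0.01, 0, 0, 0], [0, 0, 0, 0, 0, 0]], jaw=0.035, squeeze=20)

```text
time: 28.8
position: [0.3929, 0.2014, 0.3958]
tool_rot: [0.688, 0.726, 0.0, 0.0]
ft_force: [0.3, -0.7, -0.7]
grip_width: 0.0436
grip_force: 20.0
```

Call:
step_arm(rows=[[0.006, -0.03, 0, 0, 0, 0], [0.014, -0.055, 0, 0, 0, 0], [0.015, -0.056, 0, 0, 0, 0], [0.015, -0.056, 0, 0, 0, 0], [0.015, -0.056, 0, 0, 0, 0], [0.015, -0.056, 0, 0, 0, 0], [0.015, -0.056, 0, 0, 0, 0], [0.015, -0.056, 0, 0, 0, 0], [0.014, -0.05, 0, 0, 0, 0], [0.01, -0.0314, 0, 0, 0, 0], [0, 0, 0, 0, 0, 0], [0, 0, 0, 0, 0, 0]])

```text
time: 30.3
position: [0.5265, -0.3003, 0.3938]
tool_rot: [0.688, 0.726, 0.0, -0.003]
ft_force: [0.3, 0.4, -1.3]
grip_width: 0.044
grip_force: 20.0
```

```bash
python3 - <<'E'
from meas import *
o=get_obs();print(o["position"],o["tool_rot"],o["grip_width"],o["grip_force"])
for n in("top","scene"):
    W=cloud(camera(n))
    for r in cut_out("spice_jar",n)[:2]:
        P=W[r["region"]];P=P[P[:,2]>.05]; print(n,r["confidence"],len(P),np.percentile(P,3,0),np.percentile(P,97,0))
        if len(P)>30: print(circ(P,.0225))
E
```

```text
[ 0.52648793 -0.30026219  0.39378192] [ 6.88016315e-01  7.25690717e-01  2.97936262e-05 -2.55581858e-03] 0.04396501603995999 19.98862875625491
```

Call:
step_arm(rows=[[0, 0, -0.03, 0, 0, 0], [0, 0, -0.04, 0, 0, 0], [0, 0, -0.035, 0, 0, 0], [0, 0, -0.02, 0, 0, 0], [0, 0, -0.01, 0, 0, 0], [0, 0, -0.004, 0, 0, 0], [0, 0, 0, 0, 0, 0], [0, 0, 0, 0, 0, 0]])

```text
time: 31.5
position: [0.5274, -0.3011, 0.2579]
tool_rot: [0.688, 0.726, 0.0, 0.001]
ft_force: [0.3, 0.7, -0.9]
grip_width: 0.0437
grip_force: 20.0
```

Call:
step_arm(rows=[[0, 0, -0.0025, 0, 0, 0], [0, 0, -0.0015, 0, 0, 0], [0, 0, 0, 0, 0, 0]])

```text
time: 31.88
position: [0.5272, -0.3011, 0.2542]
tool_rot: [0.688, 0.726, -0.0, 0.001]
ft_force: [-1.5, 0.6, 5.6]
grip_width: 0.0439
grip_force: 20.0
```

Call:
step_arm(rows=[[0, 0, 0, 0, 0, 0], [0, 0, 0, 0, 0, 0], [0, 0, 0.02, 0, 0, 0], [0, 0, 0.05, 0, 0, 0], [0, 0, 0.05, 0, 0, 0], [-0.005, 0.03, 0.02, 0, 0, -9], [-0.015, 0.055, 0, 0, 0, -10], [-0.02, 0.055, 0, 0, 0, -10], [-0.02, 0.055, 0, 0, 0, -10], [-0.02, 0.055, 0, 0, 0, -10], [-0.02, 0.055, 0, 0, 0, -10], [-0.02, 0.0415, 0, 0, 0, -10]], jaw=0.06)

```text
time: 33.38
position: [0.4068, 0.0456, 0.3929]
tool_rot: [0.978, 0.209, 0.0, -0.0]
ft_force: [1.0, -0.1, 0.7]
grip_width: 0.0598
grip_force: 0.0
```

Call:
step_arm(rows=[[-0.003, 0, -0.04, 0, 0, -10], [0, 0, -0.05, 0, 0, -3], [0, 0, -0.03, 0, 0, 0], [0, 0, 0, 0, 0, 0]], jaw=0.04)

```text
time: 33.88
position: [0.4043, 0.044, 0.2714]
tool_rot: [0.995, 0.099, -0.003, -0.001]
ft_force: [-0.0, 0.4, 0.3]
grip_width: 0.0408
grip_force: 0.0
```

```bash
python3 - <<'E'
from meas import *
o=get_obs();print(o["position"],o["tool_rot"],o["grip_width"])
c=camera("top");W=cloud(c)
P=near(W,.527,-.301,.04,.105,.13); print("jar",len(P),(P.max(0)+P.min(0))/2,P.mean(0))
c2=camera("scene")
a=cv2.resize(c["pixels"][170:290,210:490],None,fx=2.5,fy=2.5,interpolation=2);b=cv2.resize(c2["pixels"][190:310,200:380],(700,300),interpolation=2)
cv2.imwrite("pics/t8.png",np.vstack([a,b]))
E
```

```text
[0.40428678 0.04396911 0.27139815] [ 9.95066452e-01  9.91737792e-02 -2.60918919e-03 -7.13656121e-04] 0.040774866733532145
jar 314 [ 0.52782066 -0.30116732  0.11252127] [ 0.52740827 -0.30020214  0.11519692]
```

View pics/t8.png

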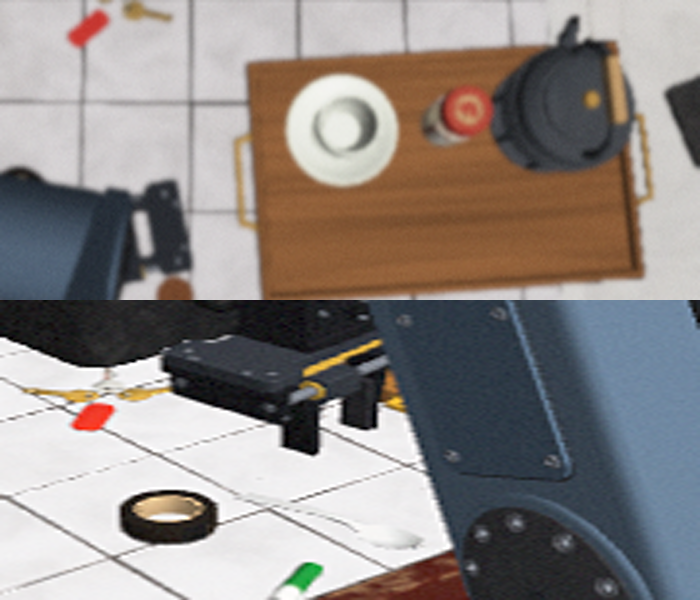

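The jar stands upright at (455,115), between the saucer and the warmer. I'll lower onto the spoon.

Call:
step_arm(rows=[[0, 0.001, -0.03, 0, 0, 0], [0, 0, -0.03, 0, 0, 0], [0, 0, -0.015, 0, 0, 0], [0, 0, -0.005, 0, 0, 0], [0, 0, 0, 0, 0, 0], [0, 0, 0, 0, 0, 0]])

```text
time: 34.72
position: [0.4052, 0.0448, 0.1939]
tool_rot: [0.995, 0.099, 0.001, 0.0]
ft_force: [0.7, 0.2, 0.0]
grip_width: 0.0401
grip_force: 0.0
```

Call:
step_arm(rows=[[-0.001, 0.001, -0.006, 0, 0, 0], [0, 0, -0.004, 0, 0, 0], [0, 0, 0, 0, 0, 0]])

```text
time: 35.1
position: [0.4038, 0.0459, 0.1827]
tool_rot: [0.995, 0.099, -0.0, -0.0]
ft_force: [0.1, 0.7, 0.3]
grip_width: 0.0401
grip_force: 0.0
```

Call:
step_arm(rows=[[0, 0, 0, 0, 0, 0], [0, 0, 0, 0, 0, 0], [0, 0, 0, 0, 0, 0], [0, 0, 0, 0, 0, 0], [0, 0, 0, 0, 0, 0], [0, 0, 0, 0, 0, 0], [0, 0, 0.02, 0, 0, 0], [0, 0, 0.03, 0, 0, 0], [0, 0, 0.04, 0, 0, 0], [0, 0, 0.02, 0, 0, 0], [0, 0, 0, 0, 0, 0], [0, 0, 0, 0, 0, 0]], jaw=0.0, squeeze=20)

```text
time: 36.6
position: [0.4035, 0.0459, 0.2924]
tool_rot: [0.995, 0.099, -0.001, -0.0]
ft_force: [-0.1, 0.4, -0.3]
grip_width: 0.0183
grip_force: 19.9
```

```bash
python3 - <<'E'
from meas import *
o=get_obs();p=o["position"];print(p,o["tool_rot"],o["grip_width"],o["grip_force"])
c=camera("scene");W=cloud(c)
P=near(W,*p[:2],.09,p[2]-.2,p[2]-.165)
u,s,v=np.linalg.svd(P-P.mean(0));t=(P-P.mean(0))@v[0];print(len(P),P[t.argmin()],P[t.argmax()],v[0])
for l in cut_out("teaspoon","scene")[:2]:
    Q=W[l["region"]];print(l["confidence"],np.nanpercentile(Q,3,0),np.nanpercentile(Q,97,0))
cv2.imwrite("pics/s9.png",cv2.resize(c["pixels"][170:310,220:380],None,fx=4,fy=4,interpolation=2))
E
```

```text
[0.40349118 0.04591101 0.2924123 ] [ 9.95075876e-01  9.91145256e-02 -5.38206134e-04 -1.50917190e-04] 0.018263400077734922 19.90591559006134
238 [0.46483869 0.06404488 0.11216451] [0.34646205 0.03434067 0.11531028] [-0.91529722 -0.39412603 -0.08304021]
```

View pics/s9.png

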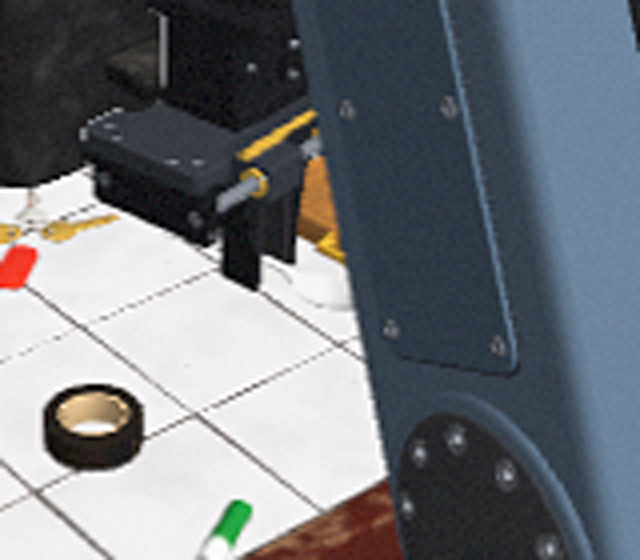

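The spoon is held level, with its bowl showing at crop (320,290). I'll carry and turn it to the tray.

Call:
step_arm(rows=[[0.001, -0.02, 0, 0, 0, 5], [0.001, -0.025, 0, 0, 0, 8], [0.001, -0.03, 0, 0, 0, 9], [0.001, -0.03, 0, 0, 0, 10], [0.001, -0.03, 0, 0, 0, 10], [0.001, -0.03, 0, 0, 0, 10], [0.001, -0.03, 0, 0, 0, 10], [0.001, -0.03, 0, 0, 0, 10], [0.001, -0.02, 0, 0, 0, 7], [0.0015, -0.007, 0, 0, 0, 3], [0, 0, 0, 0, 0, 0], [0, 0, 0, 0, 0, 0]])

```text
time: 38.2
position: [0.414, -0.2056, 0.2922]
tool_rot: [0.686, 0.727, -0.0, -0.001]
ft_force: [-0.1, -0.5, 0.2]
grip_width: 0.0185
grip_force: 19.9
```

Call:
step_arm(rows=[[0, 0, -0.03, 0, 0, 0], [0, 0, -0.03, 0, 0, 0], [0, 0, -0.02, 0, 0, 0], [0, 0, -0.008, 0, 0, 0], [0, 0, 0, 0, 0, 0], [0, 0, 0, 0, 0, 0]])

```text
time: 38.95
position: [0.4145, -0.2061, 0.2056]
tool_rot: [0.686, 0.728, 0.0, 0.001]
ft_force: [-0.4, 0.2, 0.1]
grip_width: 0.0188
grip_force: 19.9
```

Call:
step_arm(rows=[[0, 0, -0.006, 0, 0, 0], [0, 0, -0.004, 0, 0, 0], [0, 0, -0.002, 0, 0, 0], [0, 0, 0, 0, 0, 0], [0, 0, 0, 0, 0, 0]])

```text
time: 39.58
position: [0.4143, -0.2061, 0.193]
tool_rot: [0.686, 0.728, -0.0, -0.0]
ft_force: [0.1, 0.2, 0.3]
grip_width: 0.0188
grip_force: 19.9
```

Call:
step_arm(rows=[[0, 0, -0.0015, 0, 0, 0], [0, 0, 0, 0, 0, 0]])

```text
time: 39.83
position: [0.4143, -0.2061, 0.1914]
tool_rot: [0.686, 0.728, -0.0, -0.0]
ft_force: [-0.9, -0.7, -0.7]
grip_width: 0.0184
grip_force: 19.9
```

Call:
step_arm(rows=[[0, 0, 0, 0, 0, 0], [0, 0, 0, 0, 0, 0], [0, 0, 0, 0, 0, 0], [0, 0, 0, 0, 0, 0], [0, 0, 0.02, 0, 0, 0], [0, 0, 0.04, 0, 0, 0], [0, 0, 0.05, 0, 0, 0], [0, 0, 0.05, 0, 0, 0], [0, 0.02, 0.02, 0, 0, 0], [0, 0.04, 0, 0, 0, 0], [0, 0.06, 0, 0, 0, 0], [0, 0.06, 0, 0, 0, 0]], jaw=0.04)

```text
time: 41.32
position: [0.414, -0.0248, 0.3716]
tool_rot: [0.687, 0.727, 0.0, 0.0]
ft_force: [1.2, 0.4, 0.0]
grip_width: 0.0398
grip_force: 0.0
```

Call:
step_arm(rows=[[0, 0.06, 0, 0, 0, 0], [0, 0.06, 0, 0, 0, 0], [0, 0.05, 0, 0, 0, 0], [0, 0.02, 0, 0, 0, 0], [0, 0, 0, 0, 0, 0], [0, 0, 0, 0, 0, 0]])

```text
time: 42.08
position: [0.4142, 0.1634, 0.3713]
tool_rot: [0.686, 0.728, -0.0, -0.0]
ft_force: [0.0, 0.3, 0.8]
grip_width: 0.0399
grip_force: 0.0
```

```bash
python3 - <<'E'
from meas import *
o=get_obs();print(o["position"],o["time"],o["grip_width"])
c=camera("top");W=cloud(c)
P=near(W,.527,-.301,.04,.105,.13); print("jar",(P.max(0)+P.min(0))/2)
P=near(W,.522,-.2,.045,.06,.08); print("bowl",circ(P),np.median(P[:,2]))
P=near(W,.5326,-.4016,.1,.1,.112);print("pot",circ(P,.058))
for r in cut_out("teaspoon","top")[:2]:
    P=W[r["region"]]; q=np.nanmedian(P,0);print(r["confidence"],q,np.nanpercentile(P,2,0),np.nanpercentile(P,98,0))
    rr=cv2.minAreaRect(np.ascontiguousarray(P[~np.isnan(P[:,0])][:,:2],dtype=np.float32));print(rr)
a=cv2.resize(c["pixels"][160:300,290:490],None,fx=4,fy=4,interpolation=2);cv2.imwrite("pics/t9.png",a)
E
```

```text
[0.41416631 0.16337077 0.37134948] 42.075 0.039866741394577104
jar [ 0.5277833  -0.30102732  0.11266207]
bowl (array([ 0.5208, -0.1995,  0.0281]), np.float64(0.0012)) 0.07118721692731034
pot (array([ 0.5337, -0.4045]), np.float64(0.0047))
0.78 [ 0.41496338 -0.23312108  0.014191  ] [ 0.40529754 -0.27003408  0.00741983] [ 0.42956091 -0.14561881  0.02077906]
((0.4164438843727112, -0.20820145308971405), (0.024528130888938904, 0.1301935762166977), 1.374712586402893)
0.56 [ 0.51557917 -0.3597328   0.01870486] [ 0.48100321 -0.39569264  0.01273166] [ 0.57007624 -0.34719591  0.07177674]
((0.5188602805137634, -0.3563316762447357), (0.09938957542181015, 0.06523647904396057), 17.138946533203125)
```

View pics/t9.png

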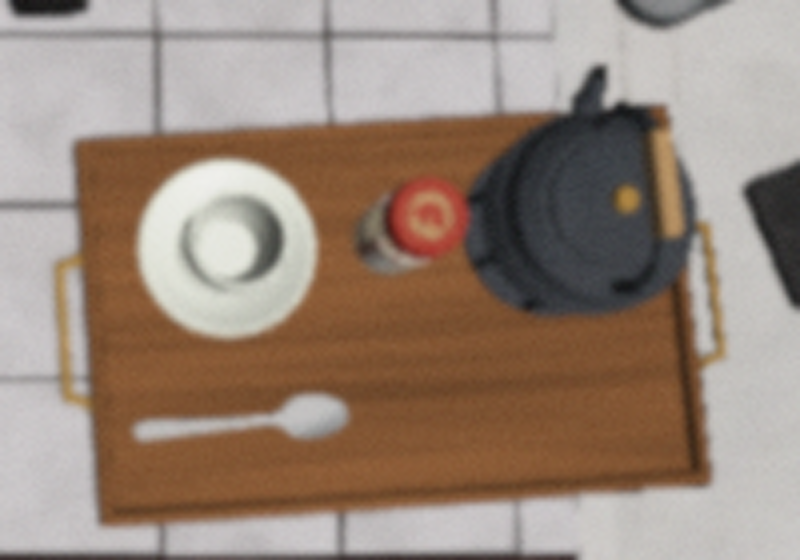

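The spoon lies at (240,415), parallel to the front rim and in front of the saucer. Everything else is in place.

```bash
python3 -c "
from rig import hand_in; print(hand_in())"
```

```text
the job is handed in; nothing more can be done
None
```

The tea tray is laid and handed in at about 42 s of simulated time; my last camera check showed every item in place within its limits, but the hand-in returned no verdict.

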